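Clamp the hair clipper in the service vice

ROBOT

A 7-joint arm with a two-finger parallel gripper is mounted at the origin on a cart in front of the work surface, level with it; the furniture and walls round the work are solid. World frame = base frame: x ahead of the robot, y to its left, z up, the work surface at z = 0. Lengths are in m, angles in rad, forces in N, time in s.
With the tool pointing down it reaches from about 0.4 to 0.9 m from the base axis. Payload 5.6 kg.
Tool frame: the origin (TCP) lies at the very end of the fingers, on their centre line; the grasp point (between the pads) lies 19 mm behind it (env.grip_depth is the distance from the TCP to the grasp point, in m); z points along the fingers, y is the line along which they close (so a half turn about z gives the same grasp; the last joint's range is limited). The gripper opens to 92 mm and grips with 3 to 60 N. Pads are 20 mm wide; open, the fingers measure 128 mm over their backs; the gripper's body (75 mm by 189 mm) begins 69 mm behind the grasp point.
Start: joints at [-0.043, 0.468, -0.012, 1.603, 0.006, 1.071, -0.056], TCP at [0.65, -0, 0.215] pointing down, gripper open.
Joint ranges: [-2.53, 2.53], [-0.31, 2.02], [-1.57, 1.55], [0.28, 2.44], [-1.29, 4.43], [0.15, 1.84], [-2.92, 2.92]. Speed limits (rad/s): [2.57, 2.57, 3.14, 3.14, 3.14, 3.14, 3.14].

INTERFACE

Orientations are given as a unit quaternion [x, y, z, w].
In Python, from cell import env gives the robot as it stands.
- The arm moves only by the tool apply_moves, never from a script. Its argument "motion" is a list of rows, each a list of 5 numbers: the gripper command: -1 is shut, 1 is fully open, values between are in proportion, then the shift along the world's x, y, z normalised to -1 to 1, where 1 is 0.4 m, then the turn about the world's z normalised to -1 to 1, where 1 is pi rad. In form: [[grip, tx, ty, tz, turn], ...]. A call has 1 to 12 rows; each row is the pose to reach, as a shift and turn from the pose commanded when the call began, turning the shorter way round; what a row does not reach only later rows make up. A row lasts 1/10 s, in which the tool goes at most 50 mm and 8.59 degrees, less where a joint would pass 70% of its speed; a pose out of reach is approached as far as the arm can. A call with a number of a shift or a turn outside -1 to 1 is refused whole. A call with a gripper value outside its range is refused whole. The fingers move at their own pace and stop on an object; "squeeze" is the grip in N (left out, the last holds). Time passes only in rows, so rows that repeat a pose let the fingers close. It gives the time, the measured TCP pose, the force, the opening and the grip force at its end, in the units of the state.
- env.sense(): the state, without advancing time (a new reading comes with each control period).
- env.grab_frame(name): name is "scene" or "side" or "wrist"; returns (picture, depth): 384x512x3 uint8, red, green, blue; 384x512 float32, m along the optical axis (not along the pixel's ray), 0 where there is no reading.
- env.camera_params(name): a dict with "fx", "fy", "cx", "cy" (pixels), "eye" and "attitude" of the camera in the world. Camera axes: x right, y up, looking along -z (the intrinsics and any distortion apply to the point x, -y, -z); pixel columns grow to the right and rows downward; lengths in m; the calibration is good to about 2 mm. A picture is of the moment at which its call begins: read the wrist's pose just before it. camera_params takes no time and is no camera call; for the wrist camera it gives the pose at the moment of the call.
- env.finish_job(): hands the job in; it is judged then, once.
The state is a dict: "time_s": time; "joint_positions": joint angles; "joint_vel": joint speeds; "tau": joint torques, N m; "ee_pos": TCP position; "eef_rot": TCP orientation; "ft_force": force on the tool from outside, world axes, zero at the start; "wrist_torque": the same for the moment, N m; "grip_width": finger opening in m; "grip_force": force on a finger pad.
Only numpy, scipy, OpenCV 4.12 (cv2) and the standard library are available. Lean on these libraries where they do the work, as an engineer would, in place of code of your own. Each camera call takes 0.05 s, during which the arm holds its last target. There are 200 camera calls.

TASK

Get the hair clipper ready for a blade change: lay it flat and centred between the open jaws of the little service vice, blades sticking out on the robot's side, and let go. Then wind the handwheel clockwise until the sprung jaw holds the clipper snugly against the fixed jaw, its springs part squeezed but not wound hard to the end. Do not shove the jaw by hand, and leave the other things where they are.

Things in the scene. Friction and masses are not known exactly. Their poses are not given: they have to be found in the camera images.
- clipper: Loose black cordless hair clipper, 0.26 kg, about 44 wide (x) x 182 long (y) x 35 high mm, the largest barber's tool on the worktop. Origin: centre of its underside; z up. The solid body runs y -72 to +73 mm, 33 mm high, and is grasped across its 44 mm width near the middle. It rests tilted about 0.045 rad. Its flat steel blades are at the -y end.
- blades (a point): Tips of the clipper's blades, on its centre line, 84 mm from the origin towards -y and 10 mm above the underside.
- vise: Fixed metal service vice. Origin: on the worktop. x points away from the robot (within 0.25 rad), y (left) is the clamping direction. Bed 120 mm in x, y -140 to +150 mm, top 20 mm up, polished. Along +y: fixed jaw, gap, moving jaw, carriage, handwheel. The clipper goes in the gap along x, blades to -x past the bed's edge, its origin within 18 mm of x = 0.
- fixed_jaw: Fixed jaw: two posts at x = -42 and +42 mm, each 20 mm wide in x, 19 mm thick, 28 mm high above the bed, 64 mm free between them for the fingers. Origin: on the bed's top, midway between the posts, in the plane of their clamping faces (vice y = -105 mm), which look to +y.
- jaw: Moving jaw: two posts (x = -42 and +42 mm, 20 mm wide, 28 mm high, 64 mm free between) reaching 32 mm in front of a 112 mm cross bar. Origin: at the bed's top, midway between the posts, in the plane of their clamping faces, which look to -y. At the start the gap between the jaws is 71 to 82 mm.
- jaw_spring (a joint): How far the moving jaw is pushed back on its two coil springs towards the carriage: 0 at rest, 0.012 m fully squeezed (then rigid). Stiffness 700 N/m after 0.7 N preload. 3 to 10 mm is a snug hold.
- carriage: Aluminium cross block, 112 x 18 x 24 mm, that slides along the bed and carries the sprung jaw. Origin: at the bed's top, middle of its face towards the jaw; 56 mm behind the jaw's clamping faces while the springs are relaxed. Driven only by the handwheel, towards the fixed jaw: 5 mm per radian (31 mm a turn).
- handwheel (a joint): Turn of the handwheel, rad; grows clockwise seen from above, 0 to 11.5; from the starts about 0.9 to 1.25 turns bring the jaws to the clipper's width, then up to 1.5 rad more squeezes the springs. Friction torque about 0.12 N m (some 3 N at the crank handle); it stays where it is left.
- wheel_axis (a point): Point on the handwheel's vertical axis at mid height of the crank handle (89 mm above the worktop). The wheel is 114 mm across, its rim 53 to 64 mm above the worktop.
- crank_mid (a point): Middle of the crank handle: an upright black round handle, 22 mm in diameter and 46 mm tall (66 to 111 mm above the worktop) that spins freely on its pin, 45 mm from the wheel's axis. It can be pinched from above and carried round the circle with the gripper's yaw unchanged.
- trimmer: Loose black trimmer, 125 mm, smaller and thinner than the clipper: leave alone.
- glasses: Loose spectacles: leave alone.
- thermometer: Loose white thermometer: leave alone.
- phone: Loose dark phone: leave alone.
- card_terminal: Loose small white card terminal: leave alone.
- razor_case: Loose grey razor case: leave alone.

How it is judged:
On the way:
1. the clipper lies flat between the jaws, blades to the robot's side, let go, before the jaw squeezes it (x of clipper in the frame of vise between -0.018 and 0.018 m and z of clipper in the frame of vise between 0.016 and 0.027 m and x of blades in the frame of vise below -0.05 m and angle between clipper's own z axis and vertical below 0.18 rad and angle between the y axis of clipper and the x axis of vise, either way round below 0.14 rad and y of clipper in the frame of fixed_jaw between 0.015 and 0.06 m and contact force between the fingers and clipper below 0.1 N and value of joint jaw_spring below 0.002 m), for 0.2 s.
At the end, for the whole second after the job is handed in: Clipper flat on the bed (tilt under 0.18 rad), along the vice within 0.14 rad, its origin within 18 mm of the jaws' middle, blades on the robot's side, at rest, pressed by the jaw (over 1 N, springs squeezed 1 to 11.8 of 12 mm) against the fixed jaw (over 0.5 N) (x of clipper in the frame of vise between -0.018 and 0.018 m and z of clipper in the frame of vise between 0.016 and 0.027 m and x of blades in the frame of vise below -0.05 m and angle between clipper's own z axis and vertical below 0.18 rad and angle between the y axis of clipper and the x axis of vise, either way round below 0.14 rad and contact force between jaw and clipper above 1 N and contact force between fixed_jaw and clipper above 0.5 N and value of joint jaw_spring between 0.001 and 0.0118 m and linear speed of clipper below 0.01 m/s); the robot touches nothing.
It fails at once if the clipper is crushed: the jaw presses it with more than 45 N (contact force between jaw and clipper above 45 N).
It fails at once if the jaw or carriage is shoved by the robot (over 15 N) instead of being wound (contact force between any of the fingers, the arm and carriage above 15 N).
It fails at once if a bystander is moved by more than 30 mm (distance of any of trimmer, glasses, phone, thermometer, card_terminal, razor_case from where it was at the start of the episode above 0.03 m).
It also fails if it takes over 64 s, if anything falls off the work surface, if the arm or the gripper's body presses on something with over 40 N, if the wrist force passes 120 N, or if a joint passes its speed limit or range.

## Working session

There is one attempt and no reset: what is moved stays moved. The work goes in short steps, Python scripts to look and compute and a tool call to move; the robot and the scene stay as the last step left them, time stands still between calls to the robot, and variables do not carry over. Pictures are saved under pics/ and viewed, at most 10 in all, crops included, and the job is handed in when it is done.

Besides the shell and the picture viewer there is one more tool, called after ">>>" as name([rows], argument=value, ...), one row to a line, values as JSON. apply_moves: Moves the arm, as the interface text tells. Scaled input: -1 to 1 covers 0.4 m each way for a shift and pi rad each way for a turn. Its arguments: {"type":"object","properties":{"motion":{"type":"array","items":{"type":"array","items":{"type":"number"}}},"squeeze":{"type":"number"}},"required":["motion"]}

```bash
mkdir -p pics; cat > h.py <<'E'
import numpy as np, cv2
from scipy.spatial.transform import Rotation as R
from cell import env
def cam(n):
    p=env.camera_params(n); a=np.array(p['attitude'],float)
    M=a if a.shape==(3,3) else R.from_quat(a).as_matrix()
    return p,M,np.array(p['eye'])
def grab(n,f=None):
    c=cam(n); im,d=env.grab_frame(n)
    if f: cv2.imwrite('pics/'+f,im[:,:,::-1])
    return im,d,c
def cloud(d,c):
    p,M,e=c; v,u=np.mgrid[:d.shape[0],:d.shape[1]]
    P=np.stack([(u-p['cx'])/p['fx']*d,-(v-p['cy'])/p['fy']*d,-d],-1)
    W=P@M.T+e; W[d<=0]=np.nan; return W
def ray(u,v,z,c):
    p,M,e=c; r=M@np.array([(u-p['cx'])/p['fx'],-(v-p['cy'])/p['fy'],-1]); return e+r*(z-e[2])/r[2]
E
python3 - <<'E'
from h import *
print(env.camera_params('scene'),env.camera_params('side'))
a=grab('scene','a.png');b=grab('side','b.png');w=grab('wrist','w.png')
np.savez('s0.npz',a=cloud(a[1],a[2]),b=cloud(b[1],b[2]),w=cloud(w[1],w[2]))
s=env.sense();print(s['time_s'],s['ee_pos'],s['eef_rot'],s['grip_width'])
ims=[x[0] for x in(a,b)]
cv2.imwrite('pics/ab.png',cv2.resize(np.vstack(ims)[:,:,::-1],None,fx=.78,fy=.78))
E
```

```text
{'fx': 403.09364725804465, 'fy': 403.09364725804465, 'cx': 259.77573668281025, 'cy': 196.64688174347089, 'eye': array([-0.34535698, -0.58681474,  1.04346962]), 'attitude': array([ 0.35172519, -0.19721598, -0.44120429,  0.80170694])} {'fx': 361.2716396675859, 'fy': 361.2716396675859, 'cx': 257.36884166156074, 'cy': 193.50677963288763, 'eye': array([ 0.08417356, -0.95912084,  0.84567502]), 'attitude': array([ 0.43927086, -0.10178691, -0.20886163,  0.86778877])}
0.15 [ 6.49571407e-01 -5.01985064e-05  2.13865631e-01] [ 7.07134531e-01  7.07078719e-01 -4.96223846e-04 -4.39594362e-04] 0.09193769473242488
```

View pics/a.png

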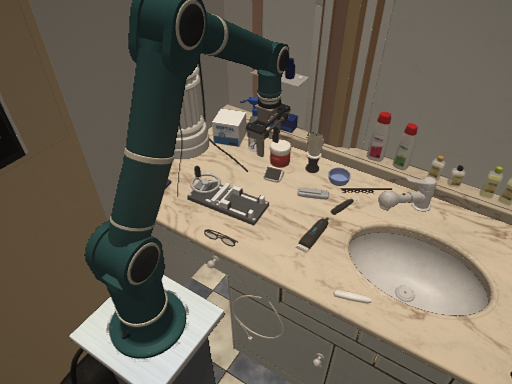

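View pics/b.png

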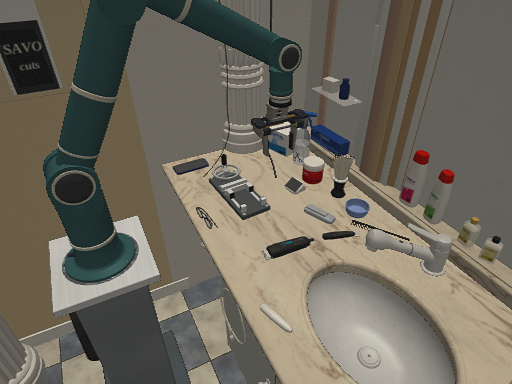

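The scene view shows the clipper at about (313,235), with pale blades at its lower-left end near (302,247). The vice is at (230,203), with the handwheel at (207,184) and the black crank at (198,172). The side view has the clipper at (290,247), blades at (267,255), and the vice at (240,193).

```bash
python3 - <<'E'
from h import *
s=np.load('s0.npz')
for k,(u0,u1,v0,v1) in dict(a=(290,335,212,255),b=(258,318,232,265)).items():
    W=s[k][v0:v1,u0:u1].reshape(-1,3); m=(W[:,2]>0.012)&(W[:,2]<.06); Q=W[m]
    r=cv2.minAreaRect((Q[:,:2]*1000).astype(np.float32)); print(k,m.sum(),r,cv2.boxPoints(r).round().tolist(),Q[:,2].max())
    T=Q[Q[:,2]>.02]; print('mean',Q.mean(0),T.mean(0))
for k,(u0,u1,v0,v1) in dict(a=(180,272,160,228),b=(205,272,150,222)).items():
    W=s[k][v0:v1,u0:u1].reshape(-1,3)
    for lo,hi in((.012,.026),(.04,.051),(.053,.068),(.08,.115)):
        m=(W[:,2]>lo)&(W[:,2]<hi);Q=W[m]
        if m.sum()>3:
            r=cv2.minAreaRect((Q[:,:2]*1000).astype(np.float32)); print(k,lo,m.sum(),np.round(r[0]),np.round(r[1]),r[2],Q.mean(0).round(3),cv2.boxPoints(r).round().tolist())
a=cv2.imread('pics/a.png')[150:260,170:340];b=cv2.imread('pics/b.png')[150:260,170:340]
cv2.imwrite('pics/c.png',cv2.resize(np.vstack([a,b]),(680,600) and None,fx=2.7,fy=2.7,interpolation=2))
E
```

```text
a 477 ((572.873779296875, -250.38229370117188), (42.91047286987305, 223.66732788085938), 86.97775268554688) [[460.0, -266.0], [683.0, -278.0], [686.0, -235.0], [462.0, -223.0]] 0.03939248050156685
mean [ 0.53427743 -0.25136732  0.02849152] [ 0.54027784 -0.25129489  0.03139928]
b 523 ((551.2430419921875, -256.77435302734375), (41.88700485229492, 170.35980224609375), 84.63090515136719) [[464.0, -270.0], [634.0, -286.0], [638.0, -244.0], [468.0, -228.0]] 0.0353869838290658
mean [ 0.53852959 -0.25941495  0.02515828] [ 0.54018071 -0.25794029  0.02799561]
a 0.012 1196 [641. 109.] [351. 292.] 4.42363166809082 [0.529 0.069 0.021] [[455.0, 240.0], [478.0, -50.0], [828.0, -23.0], [805.0, 268.0]]
a 0.04 365 [551. 141.] [284. 368.] 29.763853073120117 [0.527 0.107 0.046] [[336.0, 231.0], [519.0, -89.0], [765.0, 52.0], [583.0, 371.0]]
a 0.053 248 [522. 170.] [400. 112.] 88.92566680908203 [0.519 0.188 0.063] [[462.0, -29.0], [574.0, -31.0], [582.0, 369.0], [470.0, 371.0]]
a 0.08 49 [528. 234.] [21. 21.] 50.31909942626953 [0.528 0.235 0.1  ] [[514.0, 233.0], [530.0, 219.0], [543.0, 235.0], [527.0, 249.0]]
b 0.012 938 [533. 183.] [494. 239.] 73.60090637207031 [0.52  0.061 0.018] [[349.0, -20.0], [578.0, -88.0], [717.0, 386.0], [489.0, 454.0]]
b 0.04 231 [523. 167.] [114. 403.] 1.52394437789917 [0.523 0.098 0.043] [[461.0, 367.0], [472.0, -36.0], [585.0, -33.0], [575.0, 370.0]]
b 0.053 225 [551. 234.] [224. 113.] 52.2596435546875 [0.515 0.185 0.06 ] [[438.0, 180.0], [527.0, 111.0], [664.0, 289.0], [575.0, 357.0]]
b 0.08 42 [527. 232.] [16. 23.] 44.15481185913086 [0.528 0.23  0.097] [[514.0, 234.0], [530.0, 218.0], [541.0, 229.0], [525.0, 245.0]]
```

View pics/c.png

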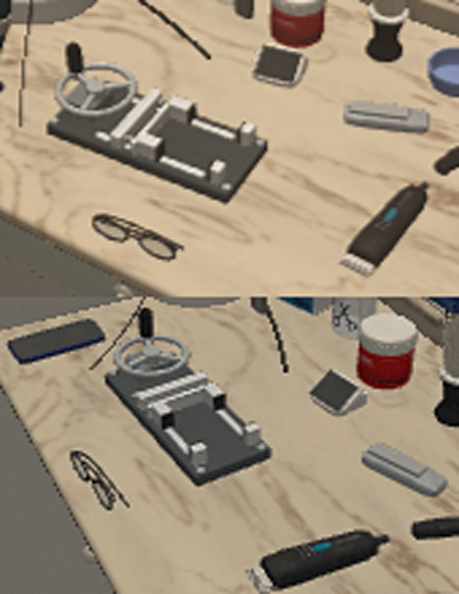

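The crops confirm that the clipper's blades point towards the robot, so it only needs a transfer with a small yaw. The crank stands at the far-left side of the wheel. I'm moving above the clipper and turning the fingers to close along y.

>>> apply_moves([
  [1,-0.26,-0.64,0,0.5],
  [1,-0.26,-0.64,0,0.5],
  [1,-0.26,-0.64,0,0.5],
  [1,-0.26,-0.64,0,0.5],
  [1,-0.26,-0.64,0,0.5],
  [1,-0.26,-0.64,0,0.5],
  [1,-0.26,-0.64,0,0.5],
  [1,-0.26,-0.64,0,0.5],
  [1,-0.26,-0.64,0,0.5],
  [1,-0.26,-0.64,0,0.5],
  [1,-0.26,-0.64,0,0.5],
  [1,-0.26,-0.64,0,0.5],
])

```text
time_s: 1.35
ee_pos: [0.5457, -0.2561, 0.2143]
eef_rot: [0.0, 1.0, 0.0, -0.0]
ft_force: [-0.5, -0.4, -0.4]
grip_width: 0.0923
grip_force: 0.0
```

```bash
python3 - <<'E'
from h import *
s=env.sense();print(s['time_s'],s['ee_pos'],s['eef_rot'],np.round(s['joint_positions'],2),s['ft_force'])
im,d,c=grab('wrist','w1.png');print(c[2],c[1].round(2))
W=cloud(d,c);np.savez('w1.npz',W=W)
Q=W.reshape(-1,3);m=(Q[:,2]>.013)&(Q[:,2]<.06)&(abs(Q[:,1]+.255)<.09)&(abs(Q[:,0]-.55)<.15);Q=Q[m]
r=cv2.minAreaRect((Q[:,:2]*1000).astype(np.float32));print(m.sum(),r,cv2.boxPoints(r).round(1).tolist())
for x in np.arange(.45,.66,.015):
    q=Q[abs(Q[:,0]-x)<.004]
    if len(q)>5: print(round(x,3),len(q),np.percentile(q[:,1],[1,50,99]).round(4),np.percentile(q[:,2],[50,98]).round(4))
# blades: bright
hsv=cv2.cvtColor(im,cv2.COLOR_RGB2HSV)
E
```

```text
1.35 [ 0.54574071 -0.25611215  0.21427553] [ 1.16958752e-04  9.99999939e-01  2.45468854e-04 -2.18882368e-04] [ 0.57  0.41 -0.25  1.71  0.11  1.04  1.86] [-0.53791941 -0.44011897 -0.36868239]
[ 0.4690839  -0.25518431  0.38492363] [[ 0.   -0.96 -0.27]
 [ 1.    0.   -0.  ]
 [ 0.   -0.27  0.96]]
3430 ((580.9419555664062, -251.56744384765625), (43.47993469238281, 239.3263702392578), 87.09363555908203) [[460.29998779296875, -267.20001220703125], [699.2999877929688, -279.29998779296875], [701.5999755859375, -235.89999389648438], [462.5, -223.8000030517578]]
0.465 56 [-0.2652 -0.2512 -0.2258] [0.0137 0.0155]
0.48 210 [-0.2666 -0.2467 -0.2268] [0.0177 0.0315]
0.495 218 [-0.2678 -0.248  -0.2268] [0.0313 0.0335]
0.51 196 [-0.2694 -0.2487 -0.2264] [0.0328 0.0348]
0.525 181 [-0.2695 -0.2493 -0.2289] [0.0327 0.0352]
0.54 172 [-0.2697 -0.2506 -0.23  ] [0.0329 0.0355]
0.555 158 [-0.2698 -0.2505 -0.2324] [0.0327 0.0362]
0.57 150 [-0.27   -0.2518 -0.2335] [0.0319 0.0341]
0.585 142 [-0.2718 -0.2539 -0.2346] [0.0313 0.0341]
0.6 131 [-0.2719 -0.2546 -0.2363] [0.0308 0.0337]
0.615 95 [-0.2707 -0.2546 -0.2399] [0.0277 0.0304]
0.63 32 [-0.2606 -0.2561 -0.2516] [0.0192 0.0214]
```

View pics/w1.png

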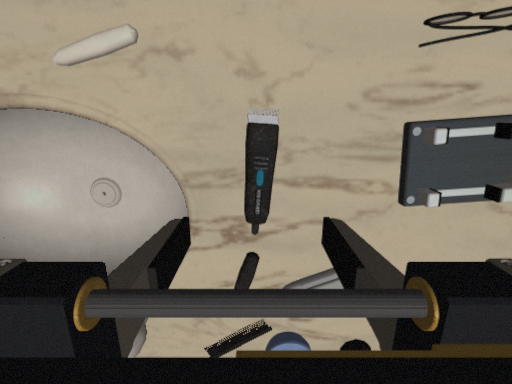

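The wrist view shows the clipper upright at (262,175), blades at (263,117). From depth, its origin is about (0.546, -0.250) and its yaw about -3.4°. Its heights and sizes fit the given ones. I'm descending and gripping.

>>> apply_moves([
  [1,0,0.015,-0.12,-0.019],
  [1,0,0.015,-0.24,-0.019],
  [1,0,0.015,-0.36,-0.019],
  [1,0,0.015,-0.46,-0.019],
  [1,0,0.015,-0.517,-0.019],
  [1,0,0.015,-0.517,-0.019],
  [-0.4,0,0.015,-0.517,-0.019],
  [-0.4,0,0.015,-0.517,-0.019],
  [-0.4,0,0.015,-0.517,-0.019],
  [-0.4,0,0.015,-0.517,-0.019],
  [-0.4,0,0.015,-0.517,-0.019],
], squeeze=20)

```text
time_s: 2.5
ee_pos: [0.5464, -0.2503, 0.0087]
eef_rot: [0.03, 1.0, -0.0, 0.001]
ft_force: [-1.0, 0.1, 0.3]
grip_width: 0.0539
grip_force: 0.0
```

```bash
python3 - <<'E'
from h import *
# vise estimate from w1 + scene clouds
A=np.load('w1.npz')['W'].reshape(-1,3); s=np.load('s0.npz')
for n,Q in (('w1',A),('a',s['a'].reshape(-1,3)),('b',s['b'].reshape(-1,3)),('w0',s['w'].reshape(-1,3))):
    roi=(Q[:,0]>.42)&(Q[:,0]<.62)&(Q[:,1]>-.1)&(Q[:,1]<.27)
    for lo,hi in((.013,.027),(.043,.052)):
        P=Q[roi&(Q[:,2]>lo)&(Q[:,2]<hi)]
        if len(P)>20:
            r=cv2.minAreaRect((P[:,:2]*1000).astype(np.float32));print(n,lo,len(P),np.round(r[0]),np.round(r[1]),round(r[2],1),cv2.boxPoints(r).round().tolist())
E
```

```text
w1 0.013 7677 [534.  26.] [121. 146.] 4.1 [[469.0, 95.0], [479.0, -51.0], [599.0, -43.0], [589.0, 103.0]]
w1 0.043 796 [534.  25.] [104. 113.] 3.9 [[478.0, 78.0], [486.0, -34.0], [590.0, -27.0], [582.0, 85.0]]
a 0.013 1149 [528. 100.] [125. 292.] 4.4 [[455.0, 240.0], [478.0, -50.0], [602.0, -41.0], [579.0, 250.0]]
a 0.043 325 [529. 101.] [112. 261.] 4.5 [[463.0, 227.0], [483.0, -33.0], [595.0, -24.0], [574.0, 236.0]]
b 0.013 876 [525.  93.] [121. 288.] 3.9 [[455.0, 233.0], [474.0, -55.0], [595.0, -46.0], [575.0, 241.0]]
b 0.043 120 [524. 103.] [104. 273.] 4.1 [[463.0, 235.0], [482.0, -37.0], [586.0, -30.0], [566.0, 243.0]]
w0 0.013 11860 [529.  84.] [120. 260.] 4.1 [[460.0, 209.0], [479.0, -50.0], [598.0, -42.0], [580.0, 218.0]]
w0 0.043 3788 [529.  85.] [111. 231.] 3.9 [[465.0, 197.0], [481.0, -34.0], [592.0, -26.0], [576.0, 205.0]]
```

>>> apply_moves([
  [-0.4,0,0,0,0],
  [-0.4,0,0,0,0],
  [-0.4,0,0,0,0],
  [-0.4,0,0,0,0],
  [-0.4,0,0,0.06,0],
  [-0.4,0,0,0.14,0],
  [-0.4,0,0,0.25,0],
  [-0.4,0,0,0.3,0],
])

```text
time_s: 3.3
ee_pos: [0.5472, -0.2499, 0.1306]
eef_rot: [0.03, 1.0, -0.0, 0.002]
ft_force: [-0.0, -0.2, -1.9]
grip_width: 0.0403
grip_force: 20.0
```

```bash
python3 - <<'E'
from h import *
s=env.sense();print(s['ee_pos'],s['grip_width'],s['grip_force'],s['ft_force'])
im,d,c=grab('wrist','w2.png');W=cloud(d,c)
Q=W.reshape(-1,3);z=s['ee_pos'][2]
m=(abs(Q[:,1]+.25)<.05)&(Q[:,0]<.53)&(Q[:,0]>.40)&(Q[:,2]>.09)&(Q[:,2]<z+.06);Q=Q[m]
for x in np.arange(.44,.53,.01):
    q=Q[abs(Q[:,0]-x)<.003]
    if len(q)>5: print(round(x,3),len(q),np.percentile(q[:,1],[2,50,98]).round(4),np.percentile(q[:,2],[50,98]).round(4))
# jaw in w0
V=np.load('s0.npz')['w'].reshape(-1,3);a=np.deg2rad(4.1)
P=np.c_[(V[:,:2]-[.529,.093])@np.array([[np.cos(a),-np.sin(a)],[np.sin(a),np.cos(a)]]),V[:,2]]
P=P[(P[:,2]>.043)&(P[:,2]<.053)]
for lo,hi in((-.055,-.03),(.03,.055),(-.03,.03)):
    y=np.sort(P[(P[:,0]>lo)&(P[:,0]<hi)][:,1]); h,e=np.histogram(y,np.arange(-.14,.15,.005)); print(lo,[(round(float(e[i])*1e3),int(h[i])) for i in range(len(h)) if h[i]>8])
E
```

```text
[ 0.54723645 -0.24994857  0.13057584] 0.040283417852359144 19.97350821598502 [-0.0254113  -0.16566836 -1.89299168]
0.46 40 [-0.2636 -0.2557 -0.238 ] [0.136  0.1377]
0.47 605 [-0.2639 -0.2446 -0.2233] [0.1365 0.1405]
0.48 836 [-0.2639 -0.2448 -0.2245] [0.1391 0.1526]
0.49 801 [-0.2646 -0.2448 -0.2248] [0.1532 0.155 ]
0.5 771 [-0.2656 -0.2454 -0.225 ] [0.1542 0.1561]
0.51 747 [-0.2664 -0.2461 -0.226 ] [0.1552 0.1571]
0.52 659 [-0.2663 -0.2466 -0.2269] [0.1554 0.157 ]
0.53 300 [-0.2664 -0.2471 -0.2276] [0.1552 0.1568]
-0.055 [(-125, 22), (-120, 60), (-115, 54), (-110, 61), (-105, 16), (-30, 46), (-25, 73), (-20, 74), (-15, 75), (-10, 75), (-5, 81), (0, 75), (5, 83), (10, 23), (25, 47), (30, 96), (35, 99), (40, 87)]
0.03 [(-125, 21), (-120, 56), (-115, 59), (-110, 60), (-105, 19), (-30, 46), (-25, 71), (-20, 70), (-15, 73), (-10, 76), (-5, 74), (0, 76), (5, 91), (10, 24), (25, 43), (30, 97), (35, 94), (40, 92)]
-0.03 [(0, 73), (5, 213), (10, 52), (25, 113), (30, 228), (35, 228), (40, 224), (90, 140), (95, 106), (100, 86), (105, 15)]
```

View pics/w2.png

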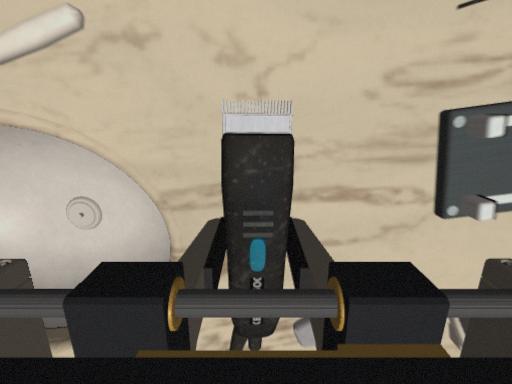

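The clipper is held level, blades at (257,118). The moving jaw's face is at vice y of about -29 mm, a 76 mm gap, so the target middle is at about (0.534, 0.026).

>>> apply_moves([
  [-0.4,-0.03,0.1,0,0.042],
  [-0.4,-0.03,0.22,0,0.042],
  [-0.4,-0.03,0.34,0,0.042],
  [-0.4,-0.03,0.46,0,0.042],
  [-0.4,-0.03,0.56,0,0.042],
  [-0.4,-0.03,0.64,0,0.042],
  [-0.4,-0.03,0.69,0,0.042],
  [-0.4,-0.03,0.69,0,0.042],
  [-0.4,-0.03,0.69,-0.05,0.042],
  [-0.4,-0.03,0.69,-0.08,0.042],
  [-0.4,-0.03,0.69,-0.1,0.042],
  [-0.4,-0.03,0.69,-0.1,0.042],
])

```text
time_s: 4.55
ee_pos: [0.5328, 0.0251, 0.0861]
eef_rot: [-0.036, 0.999, -0.0, -0.002]
ft_force: [0.2, 0.5, -3.5]
grip_width: 0.0403
grip_force: 20.0
```

```bash
python3 - <<'E'
from h import *
s=env.sense();print(s['ee_pos'],s['eef_rot'],s['grip_width'],s['ft_force'])
im,d,c=grab('wrist','w3.png');V=cloud(d,c).reshape(-1,3);a=np.deg2rad(4.1)
Rm=np.array([[np.cos(a),-np.sin(a)],[np.sin(a),np.cos(a)]])
print('tcp vise',(s['ee_pos'][:2]-[.529,.093])@Rm)
P=np.c_[(V[:,:2]-[.529,.093])@Rm,V[:,2]]
Q=P[(P[:,2]>.083)&(P[:,2]<.13)&(abs(P[:,1]+.067)<.04)]
for x in np.arange(-.09,0,.01):
    q=Q[abs(Q[:,0]-x)<.003]
    if len(q)>5: print(round(x,3),len(q),np.percentile(q[:,1],[2,50,98]).round(4),np.percentile(q[:,2],[50,98]).round(4))
B=P[(P[:,2]>.013)&(P[:,2]<.026)&(abs(P[:,0])<.09)&(P[:,1]<.1)&(P[:,1]>-.2)]
print('bed',np.percentile(B,[.2,99.8],axis=0),np.median(B[:,2]))
J=P[(P[:,2]>.044)&(P[:,2]<.053)&(P[:,0]<-.03)&(P[:,0]>-.055)];h,e=np.histogram(J[:,1],np.arange(-.14,.05,.002));print([(round(float(e[i])*1e3),int(h[i])) for i in range(len(h)) if h[i]>3])
E
```

```text
[0.53276288 0.02509756 0.08610444] [-3.55637294e-02  9.99365971e-01 -3.54171881e-05 -1.69596375e-03] 0.04034168902303271 [ 0.24549327  0.53692594 -3.48642893]
tcp vise [-0.0011016 -0.0679977]
-0.08 509 [-0.0867 -0.0656 -0.0462] [0.0917 0.0957]
-0.07 693 [-0.0867 -0.0668 -0.0462] [0.0947 0.0965]
-0.06 805 [-0.086  -0.0663 -0.0463] [0.1091 0.1108]
-0.05 784 [-0.0864 -0.0663 -0.046 ] [0.11   0.1117]
-0.04 751 [-0.0866 -0.0663 -0.0464] [0.1109 0.1128]
-0.03 684 [-0.0863 -0.0668 -0.0467] [0.1111 0.1126]
-0.02 620 [-0.0861 -0.0669 -0.0474] [0.111  0.1127]
-0.01 1925 [-0.1007 -0.0675 -0.0337] [0.1115 0.1293]
bed [[-0.06025045 -0.13849694  0.01475334]
 [ 0.05796716  0.09935739  0.02575449]] 0.020602241139545008
[(-124, 9), (-122, 53), (-120, 65), (-118, 62), (-116, 64), (-114, 64), (-112, 62), (-110, 65), (-108, 64), (-106, 66), (-104, 6), (-30, 32), (-28, 59), (-26, 68), (-24, 67), (-22, 62), (-20, 66), (-18, 68), (-16, 59), (-14, 65), (-12, 65), (-10, 62), (-8, 61), (-6, 64), (-4, 67), (-2, 59), (0, 65), (2, 58), (4, 46), (6, 68), (8, 70), (10, 29), (26, 6), (28, 56), (30, 80), (32, 74), (34, 74), (36, 77), (38, 71), (40, 76), (42, 62), (44, 11)]
```

View pics/w3.png

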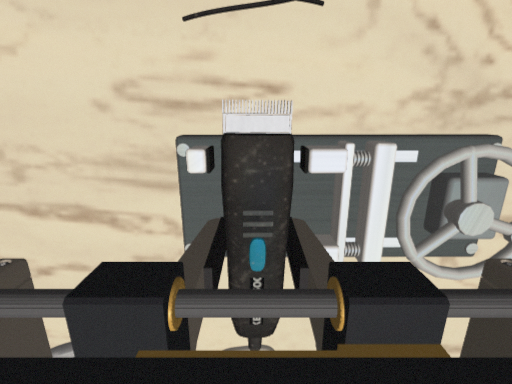

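The clipper is aligned with the jaws, blades at (257,118) past the bed's edge. I'm lowering it, letting go and lifting.

>>> apply_moves([
  [-0.4,0,0,-0.06,0],
  [-0.4,0,0,-0.11,0],
  [-0.4,0,0,-0.135,0],
  [-0.4,0,0,-0.142,0],
  [-0.4,0,0,-0.142,0],
  [0.4,0,0,-0.142,0],
  [0.4,0,0,-0.142,0],
  [0.4,0,0,-0.142,0],
  [0.4,0,0,-0.142,0],
  [0.4,0,0,-0.142,0],
  [0.4,0,0,-0.142,0],
])

```text
time_s: 5.7
ee_pos: [0.5341, 0.0259, 0.0311]
eef_rot: [-0.036, 0.999, -0.0, 0.0]
ft_force: [-0.5, -0.1, 0.4]
grip_width: 0.064
grip_force: 0.0
```

>>> apply_moves([
  [0.4,0,0,0.03,0],
  [0.4,0,0,0.13,0],
  [0.4,0,0,0.25,0],
  [0.4,0,0,0.38,0],
  [0.4,0,0,0.4,0],
  [0.4,0,0,0.4,0],
])

```text
time_s: 6.3
ee_pos: [0.5354, 0.026, 0.1938]
eef_rot: [-0.036, 0.999, -0.0, 0.003]
ft_force: [0.1, -0.5, -0.1]
grip_width: 0.064
grip_force: 0.0
```

```bash
python3 - <<'E'
from h import *
s=env.sense();print(s['time_s'],s['ee_pos'],s['eef_rot'],s['grip_width'],s['ft_force'])
im,d,c=grab('wrist','w4.png');V=cloud(d,c).reshape(-1,3);a=np.deg2rad(4.1)
Rm=np.array([[np.cos(a),-np.sin(a)],[np.sin(a),np.cos(a)]])
P=np.c_[(V[:,:2]-[.529,.093])@Rm,V[:,2]]
Q=P[(P[:,2]>.025)&(P[:,2]<.07)&(abs(P[:,1]+.067)<.03)]
for x in np.arange(-.09,.1,.015):
    q=Q[abs(Q[:,0]-x)<.003]
    if len(q)>5: print(round(x,3),len(q),np.percentile(q[:,1],[2,50,98]).round(4),np.percentile(q[:,2],[50,98]).round(4))
K=P[(P[:,2]>.075)&(P[:,2]<.118)&(P[:,1]>.06)&(P[:,1]<.2)&(abs(P[:,0])<.08)]
print('crank',len(K),K.mean(0) if len(K) else '')
T=K[K[:,2]>.105];
if len(T): print(np.percentile(T,[1,50,99],axis=0))
S=np.load('s0.npz')
for k in 'ab':
    V=S[k].reshape(-1,3);P=np.c_[(V[:,:2]-[.529,.093])@Rm,V[:,2]]
    K=P[(P[:,2]>.105)&(P[:,2]<.118)&(P[:,1]>.06)&(P[:,1]<.2)&(abs(P[:,0])<.08)];print(k,len(K),K.mean(0),K.min(0),K.max(0))
    K=P[(P[:,2]>.050)&(P[:,2]<.067)&(P[:,1]>.05)&(P[:,1]<.2)&(abs(P[:,0])<.08)];print(k,K.min(0),K.max(0))
E
```

```text
6.3 [0.53539127 0.02600726 0.19377756] [-3.59911714e-02  9.99348411e-01 -1.94261865e-04  2.71135327e-03] 0.06400245595775049 [ 0.14796966 -0.50692985 -0.06223543]
-0.075 186 [-0.0863 -0.0654 -0.0457] [0.0352 0.0378]
-0.06 181 [-0.0857 -0.066  -0.045 ] [0.0503 0.0524]
-0.045 211 [-0.0875 -0.066  -0.0451] [0.0518 0.0538]
-0.03 180 [-0.0862 -0.066  -0.0458] [0.0528 0.0546]
-0.015 166 [-0.0853 -0.066  -0.0468] [0.0527 0.0549]
0.0 150 [-0.0856 -0.066  -0.0477] [0.0528 0.0559]
0.015 137 [-0.0846 -0.066  -0.0483] [0.0523 0.0556]
0.03 137 [-0.0849 -0.0673 -0.0484] [0.052  0.0541]
0.045 119 [-0.0839 -0.0673 -0.0495] [0.0513 0.0536]
0.06 109 [-0.0841 -0.066  -0.0494] [0.0504 0.0536]
0.075 62 [-0.0815 -0.0673 -0.0532] [0.0464 0.0484]
0.09 29 [-0.0714 -0.0673 -0.0619] [0.0391 0.0407]
crank 782 [0.01125962 0.13817242 0.09949261]
[[0.00344218 0.13298944 0.10521678]
 [0.01206943 0.14029    0.11064656]
 [0.02257436 0.15073921 0.11302374]]
a 20 [0.01055802 0.14329758 0.11046011] [0.00213397 0.13345325 0.10540429] [0.0208277  0.15199013 0.11347621]
a [-0.05508588  0.050378    0.05000104] [0.05517928 0.15738776 0.06696462]
b 9 [0.01078929 0.14080223 0.10809006] [0.00426844 0.13597066 0.1052256 ] [0.01724903 0.15010534 0.10986736]
b [-0.06059174  0.0504385   0.05147718] [0.05272493 0.15129379 0.06694705]
```

View pics/w4.png

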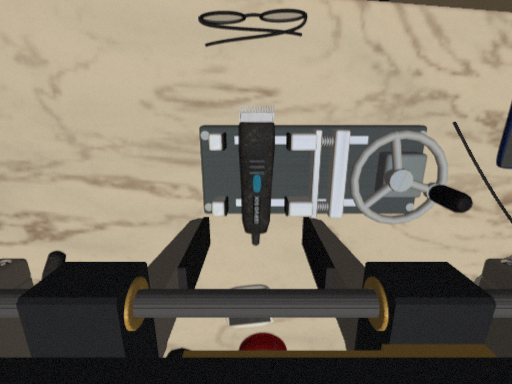

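The clipper lies flat and released between the jaws. The crank's top is at about (460,198) and the hub at (401,181). Before approaching, I'm checking the wheel geometry and the thin cord near (480,165).

```bash
python3 - <<'E'
from h import *
a=np.deg2rad(4.1)
Rm=np.array([[np.cos(a),-np.sin(a)],[np.sin(a),np.cos(a)]])
im,d,c=grab('wrist')
print('hub',ray(401,181,.066,c),d[181,401]); V=cloud(d,c);print(V[176:187:5,396:407:5].round(3).tolist())
# rim ring fit
Q=V[120:230,340:455].reshape(-1,3);Q=Q[(Q[:,2]>.055)&(Q[:,2]<.069)]
r=np.linalg.norm(Q[:,:2]-[.522,.1915],axis=1);q=Q[r>.04][:,:2]
A=np.c_[2*q,np.ones(len(q))];x=np.linalg.lstsq(A,(q**2).sum(1),rcond=None)[0];print('rim',x[:2],np.sqrt(x[2]+x[0]**2+x[1]**2),len(q))
for p in((460,130),(475,158),(490,185),(505,210)):
    w=V[p[1]-3:p[1]+4,p[0]-3:p[0]+4].reshape(-1,3);i=np.nanargmax(w[:,2]);print('cord',p,w[i])
S=np.load('s0.npz')
for k in 'ab':
    P=S[k].reshape(-1,3);P=P[(P[:,2]>.12)&(P[:,2]<.5)&(P[:,0]>.35)&(P[:,0]<.7)&(P[:,1]>.1)&(P[:,1]<.45)]
    print(k,len(P),P[::max(1,len(P)//10)].round(2).tolist())
t=np.deg2rad(78)
E
```

```text
hub [0.51919143 0.19262551 0.066     ] 0.302261
[[[0.513, 0.185, 0.068], [0.513, 0.19, 0.068], [0.513, 0.197, 0.067]], [[0.519, 0.185, 0.069], [0.519, 0.191, 0.069], [0.518, 0.197, 0.067]], [[0.525, 0.187, 0.067], [0.525, 0.193, 0.067], [0.524, 0.199, 0.067]]]
rim [0.52093502 0.19160857] 0.050807673466107456 2488
cord (460, 130) [0.4598024  0.28642821 0.00826385]
cord (475, 158) [0.49521013 0.31340586 0.01275501]
cord (490, 185) [0.52799643 0.33720121 0.02234363]
cord (505, 210) [0.55806763 0.35759286 0.03610822]
a 312 [[0.7, 0.39, 0.35], [0.7, 0.41, 0.26], [0.7, 0.42, 0.22], [0.7, 0.41, 0.2], [0.68, 0.43, 0.18], [0.68, 0.42, 0.17], [0.68, 0.42, 0.16], [0.68, 0.42, 0.14], [0.66, 0.43, 0.14], [0.66, 0.43, 0.13], [0.62, 0.38, 0.12]]
b 1336 [[0.62, 0.38, 0.49], [0.68, 0.37, 0.45], [0.68, 0.41, 0.42], [0.65, 0.42, 0.39], [0.64, 0.44, 0.35], [0.66, 0.43, 0.32], [0.7, 0.41, 0.29], [0.66, 0.45, 0.24], [0.68, 0.41, 0.21], [0.68, 0.41, 0.16], [0.66, 0.41, 0.12]]
```

>>> apply_moves([
  [0.4,-0.008,0.1,0,0],
  [0.4,-0.008,0.22,0,0],
  [0.4,-0.008,0.34,0,0],
  [0.4,-0.008,0.46,0,0],
  [0.4,-0.008,0.524,0,0],
  [0.4,-0.008,0.524,0,0],
  [0.4,-0.008,0.524,0,0],
  [0.4,-0.008,0.524,-0.06,0],
  [0.4,-0.008,0.524,-0.12,0],
  [0.4,-0.008,0.524,-0.15,0],
  [0.4,-0.008,0.524,-0.15,0],
])

```text
time_s: 7.5
ee_pos: [0.5297, 0.2333, 0.1287]
eef_rot: [-0.035, 0.999, -0.001, -0.002]
ft_force: [0.6, -1.0, 0.1]
grip_width: 0.0643
grip_force: 0.0
```

```bash
python3 - <<'E'
from h import *
s=env.sense();print(s['time_s'],s['ee_pos'],np.round(s['joint_positions'],2),s['ft_force'])
im,d,c=grab('wrist','w5.png');V=cloud(d,c).reshape(-1,3)
K=V[(V[:,2]>.105)&(V[:,2]<.116)&(V[:,1]>.2)&(V[:,1]<.27)&(abs(V[:,0]-.53)<.03)]
print(len(K),K.min(0) if len(K) else '',K.max(0) if len(K) else '')
E
```

```text
7.5 [0.52973259 0.23325802 0.1286715 ] [-0.17  0.49 -0.4   1.83  0.24  0.87  0.97] [ 0.64785111 -1.03398211  0.05506949]
534 [0.52150873 0.22728562 0.10517524] [0.54046505 0.24763327 0.11348987]
```

View pics/w5.png

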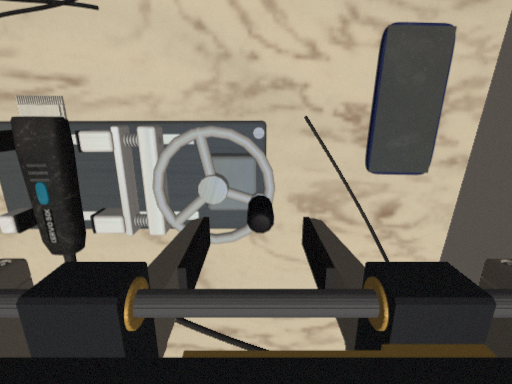

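The crank top sits at (260,205), between the fingers. Its centre is about (0.531, 0.2365). I'm descending and pinching it.

>>> apply_moves([
  [0.4,0.003,0.008,-0.06,0],
  [0.4,0.003,0.008,-0.11,0],
  [0.4,0.003,0.008,-0.134,0],
  [0.4,0.003,0.008,-0.134,0],
  [-1,0.003,0.008,-0.134,0],
  [-1,0.003,0.008,-0.134,0],
  [-1,0.003,0.008,-0.134,0],
  [-1,0.003,0.008,-0.134,0],
  [-1,0.003,0.008,-0.134,0],
  [-1,0.003,0.008,-0.134,0],
  [-1,0.003,0.008,-0.134,0],
  [-1,0.003,0.008,-0.134,0],
], squeeze=20)

```text
time_s: 8.75
ee_pos: [0.5323, 0.2369, 0.0776]
eef_rot: [-0.036, 0.999, -0.001, -0.0]
ft_force: [-0.4, -6.0, 6.0]
grip_width: 0.0213
grip_force: 20.0
```

```bash
python3 - <<'E'
from h import *
s=env.sense();print(s['time_s'],s['ee_pos'],s['grip_width'],s['grip_force'],s['ft_force'])
p=np.array([.531,.2365]);c=np.array([.5205,.1928]);v=p-c;r=np.linalg.norm(v);t0=np.arctan2(v[1],v[0]);print(r,t0);r=.045
for part,(lo,hi) in enumerate(((0,12),(12,24),(24,30))):
    b=c+r*np.array([np.cos(t0-.3*lo),np.sin(t0-.3*lo)])
    print([[-1,*((c+r*np.array([np.cos(t0-.3*k),np.sin(t0-.3*k)])-b)/.4).round(3).tolist(),0,0] for k in range(lo+1,hi+1)])
E
```

```text
8.75 [0.53231649 0.23692891 0.07762208] 0.021282305864039446 20.000793481303845 [-0.41994616 -5.97627784  6.01722079]
0.044943742612292545 1.334991718213141
[[-1, 0.031, -0.013, 0, 0], [-1, 0.057, -0.034, 0, 0], [-1, 0.076, -0.062, 0, 0], [-1, 0.085, -0.094, 0, 0], [-1, 0.085, -0.128, 0, 0], [-1, 0.074, -0.16, 0, 0], [-1, 0.055, -0.187, 0, 0], [-1, 0.028, -0.208, 0, 0], [-1, -0.003, -0.22, 0, 0], [-1, -0.037, -0.221, 0, 0], [-1, -0.069, -0.213, 0, 0], [-1, -0.098, -0.196, 0, 0]]
[[-1, -0.022, 0.025, 0, 0], [-1, -0.036, 0.056, 0, 0], [-1, -0.04, 0.089, 0, 0], [-1, -0.035, 0.122, 0, 0], [-1, -0.019, 0.152, 0, 0], [-1, 0.004, 0.176, 0, 0], [-1, 0.034, 0.192, 0, 0], [-1, 0.067, 0.199, 0, 0], [-1, 0.1, 0.195, 0, 0], [-1, 0.131, 0.182, 0, 0], [-1, 0.157, 0.16, 0, 0], [-1, 0.175, 0.132, 0, 0]]
[[-1, 0.009, -0.032, 0, 0], [-1, 0.008, -0.066, 0, 0], [-1, -0.003, -0.098, 0, 0], [-1, -0.023, -0.125, 0, 0], [-1, -0.05, -0.145, 0, 0], [-1, -0.082, -0.156, 0, 0]]
```

Pinched: opening 21.3 mm against the 22 mm handle. I'll wind the first 1.8 rad and check the forces.

>>> apply_moves([
  [-1,0.031,-0.013,0,0],
  [-1,0.057,-0.034,0,0],
  [-1,0.076,-0.062,0,0],
  [-1,0.085,-0.094,0,0],
  [-1,0.085,-0.128,0,0],
  [-1,0.074,-0.16,0,0],
])

```text
time_s: 9.35
ee_pos: [0.5631, 0.1744, 0.0777]
eef_rot: [-0.036, 0.999, 0.001, 0.002]
ft_force: [2.0, 2.7, 1.5]
grip_width: 0.0212
grip_force: 20.0
```

```bash
cat > jaw.py <<'E'
from h import *
a=np.deg2rad(4.1);Rm=np.array([[np.cos(a),-np.sin(a)],[np.sin(a),np.cos(a)]])
s=env.sense();print(s['time_s'],s['ee_pos'].round(4),s['grip_width'],s['ft_force'].round(1))
v=s['ee_pos'][:2]-[.5205,.1928];print('r,ang',np.linalg.norm(v),np.arctan2(v[1],v[0]))
for n in('wrist','scene','side'):
    im,d,c=grab(n,'j_%s_%d.png'%(n,s['time_s']*100));V=cloud(d,c).reshape(-1,3);P=np.c_[(V[:,:2]-[.529,.093])@Rm,V[:,2]]
    for lo,hi in((-.052,-.032),(.032,.052)):
        J=P[(P[:,2]>.043)&(P[:,2]<.051)&(P[:,0]<hi)&(P[:,0]>lo)&(P[:,1]<.08)];h,e=np.histogram(J[:,1],np.arange(-.13,.08,.002));
        ys=[round(float(e[i])*1e3) for i in range(len(h)) if h[i]>(12 if n=='wrist' else 1)];print(n,lo,ys)
    C=P[(P[:,2]>.049)&(P[:,2]<.058)&(abs(P[:,0])<.06)&(P[:,1]<-.02)];
    if len(C)>20:print('clip',np.percentile(C,[2,50,98],axis=0).round(3).tolist())
E
python3 jaw.py
```

```text
9.35 [0.5631 0.1744 0.0777] 0.021167409474106717 [2.  2.7 1.5]
r,ang 0.04641940061718596 -0.40643059328909487
wrist -0.052 [-106, -104, -84, -54, -52, -50, -48, -46, -44, -38, -36, -34, -32, -30, -28, -26, -24, -22, -20, -18, -16, -14, -12, -10, -8, -6, -4, -2, 0, 2, 18, 20, 22, 24, 26, 28, 30, 32, 34, 36]
wrist 0.032 [-122, -120, -118, -116, -114, -112, -110, -108, -106, -104, -82, -80, -78, -60, -58, -56, -54, -52, -50, -38, -36, -34, -32, -30, -28, -26, -24, -22, -20, -18, -16, -14, -12, -10, -8, -6, -4, -2, 0, 2, 20, 22, 24, 26, 28, 30, 32, 34, 36]
clip [[-0.058, -0.082, 0.049], [-0.012, -0.063, 0.052], [0.056, -0.025, 0.055]]
scene -0.052 [-120, -118, -116, -112, -110, -108, -88, -86, -84, -80, -38, -36, -34, -32, -30, -26, -24, -22, -20, -12, -8, 0, 16, 26, 28, 30, 32, 34]
scene 0.032 [-122, -120, -112, -110, -104, -86, -84, -82, -80, -56, -38, -34, -32, -30, -26, -22, -14, -12, 0, 20, 22, 26, 28, 30, 34]
clip [[-0.058, -0.117, 0.049], [-0.008, -0.067, 0.053], [0.058, -0.024, 0.058]]
side -0.052 [-124, -92, -90, -88, -86, -84, -78, -76, -70, -68, -66, -58, -36, -30, -28, -20, -18, -12]
side 0.032 [-122, -116, -88, -84, -82, -80, -74, -68, -64, -34, -28, -24, -22, -18]
clip [[-0.056, -0.086, 0.049], [-0.006, -0.07, 0.051], [0.052, -0.057, 0.054]]
```

Forces are small and the jaw has advanced about 8.5 mm for 1.74 rad, as expected. Continuing.

>>> apply_moves([
  [-1,-0.019,-0.027,0,0],
  [-1,-0.046,-0.048,0,0],
  [-1,-0.077,-0.06,0,0],
  [-1,-0.111,-0.061,0,0],
  [-1,-0.143,-0.053,0,0],
  [-1,-0.172,-0.036,0,0],
  [-1,-0.194,-0.011,0,0],
  [-1,-0.208,0.02,0,0],
  [-1,-0.212,0.053,0,0],
  [-1,-0.207,0.086,0,0],
  [-1,-0.191,0.116,0,0],
  [-1,-0.168,0.14,0,0],
])

```text
time_s: 10.7
ee_pos: [0.4954, 0.2296, 0.0776]
eef_rot: [-0.036, 0.999, -0.002, 0.0]
ft_force: [5.0, -12.7, 8.7]
grip_width: 0.0214
grip_force: 20.0
```

```bash
python3 jaw.py | grep -v side
```

```text
10.7 [0.4954 0.2296 0.0776] 0.021401291998222403 [  5.  -12.7   8.7]
r,ang 0.044559900575805736 2.1683099554861465
wrist -0.052 [-60, -58, -56, -54, -52, -50, -48, -46, -44, -42, -40, -38, -36, -34, -32, -30, -28, -26, -24, -22, -20, -18, -16, 2, 4, 6, 8, 10, 12, 14, 16, 18]
wrist 0.032 [-58, -56, -54, -52, -50, -48, -46, -44, -42, -40, -38, -36, -34, -32, -30, -28, -26, -24, -22, -20, -18, -16, 2, 4, 6, 8, 10, 12, 14, 16]
clip [[-0.049, -0.068, 0.049], [-0.011, -0.058, 0.05], [0.043, -0.023, 0.054]]
scene -0.052 [-122, -120, -116, -114, -110, -106, -104, -98, -96, -88, -54, -52, -48, -44, -38, -34, -32, -28, -26, -24, -20, -16, 0, 2, 4, 6, 10, 12, 18]
scene 0.032 [-122, -120, -116, -114, -106, -94, -90, -88, -86, -54, -50, -48, -44, -38, -32, -22, -16, 0, 4, 6, 14]
clip [[-0.056, -0.119, 0.049], [-0.007, -0.074, 0.053], [0.055, -0.026, 0.057]]
clip [[-0.051, -0.096, 0.049], [-0.007, -0.079, 0.051], [0.056, -0.065, 0.054]]
```

>>> apply_moves([
  [-1,0.03,0.016,0,0],
  [-1,0.063,0.023,0,0],
  [-1,0.096,0.019,0,0],
  [-1,0.127,0.006,0,0],
  [-1,0.153,-0.016,0,0],
  [-1,0.171,-0.044,0,0],
  [-1,0.171,-0.044,0,0],
])

```text
time_s: 11.55
ee_pos: [0.562, 0.2139, 0.0776]
eef_rot: [-0.036, 0.999, -0.0, -0.001]
ft_force: [-1.3, -3.6, 7.9]
grip_width: 0.0215
grip_force: 20.0
```

```bash
python3 jaw.py
```

```text
11.55 [0.562  0.2139 0.0776] 0.02147021322797738 [-1.3 -3.6  7.9]
r,ang 0.046563773944826976 0.470966722853873
wrist -0.052 [-64, -62, -60, -58, -56, -54, -52, -50, -48, -46, -44, -42, -40, -38, -36, -34, -32, -30, -28, -26, -24, -22, -20, -8, -6, -4, -2, 0, 2, 4, 6, 8]
wrist 0.032 [-66, -64, -62, -60, -58, -56, -54, -52, -50, -48, -46, -44, -42, -40, -38, -36, -34, -32, -30, -28, -26, -24, -22, -8, -6, -4, -2, 0, 2, 4, 6, 8]
clip [[-0.048, -0.082, 0.049], [0.022, -0.065, 0.051], [0.058, -0.029, 0.054]]
scene -0.052 [-122, -120, -118, -116, -110, -106, -104, -102, -98, -58, -56, -54, -50, -48, -46, -44, -40, -32, -30, -28, -24, -8, -6, -4, -2, 0, 4, 6]
scene 0.032 [-118, -112, -110, -98, -96, -94, -92, -60, -56, -50, -46, -42, -40, -34, -24, -8, -6, -4, 0, 2, 4, 6]
clip [[-0.057, -0.117, 0.049], [-0.01, -0.079, 0.053], [0.054, -0.029, 0.057]]
side -0.052 [-128, -124, -120, -118, -108, -102, -100, -96, -94, -92, -86, -84, -78, -74, -70, -58, -52, -48, -46, -42, -38, 2]
side 0.032 [-126, -122, -118, -102, -92, -90, -88, -86, -84, -82, -78, -72, -64, -62, -58, -54, -50, -40, -38, -34, -8]
clip [[-0.057, -0.098, 0.049], [-0.007, -0.082, 0.05], [0.052, -0.069, 0.053]]
```

About 7.15 rad turned, and the springs are just starting to squeeze. I'll add 0.9 rad more, then check before letting go.

>>> apply_moves([
  [-1,0.009,-0.032,0,0],
  [-1,0.008,-0.066,0,0],
  [-1,-0.003,-0.098,0,0],
  [-1,-0.003,-0.098,0,0],
])

```text
time_s: 12.1
ee_pos: [0.5627, 0.174, 0.0777]
eef_rot: [-0.036, 0.999, 0.0, 0.001]
ft_force: [5.4, -2.4, 2.8]
grip_width: 0.0215
grip_force: 20.0
```

```bash
python3 jaw.py | grep -v side; python3 - <<'E'
import cv2,glob
f=sorted(glob.glob('pics/j_wrist_*.png'),key=lambda x:int(x.split('_')[-1][:-4]))[-1]
cv2.imwrite('pics/z.png',cv2.imread(f))
E
```

```text
12.1 [0.5627 0.174  0.0777] 0.021490533091910364 [ 5.4 -2.4  2.8]
r,ang 0.046234481016660965 -0.41919149794799504
wrist -0.052 [-108, -106, -104, -102, -100, -98, -96, -94, -92, -68, -66, -64, -62, -60, -58, -56, -54, -52, -50, -48, -46, -44, -42, -40, -38, -36, -34, -32, -30, -28, -26, -24, -22, -12, -10, -8, -6, -4, -2, 0, 2, 4]
wrist 0.032 [-122, -120, -118, -116, -114, -112, -110, -108, -106, -104, -94, -92, -90, -68, -66, -64, -62, -60, -58, -56, -54, -52, -50, -48, -46, -44, -42, -40, -38, -36, -34, -32, -30, -28, -26, -24, -22, -12, -10, -8, -6, -4, -2, 0, 2, 4]
clip [[-0.057, -0.097, 0.049], [-0.011, -0.074, 0.052], [0.056, -0.033, 0.055]]
scene -0.052 [-116, -114, -112, -106, -102, -100, -98, -92, -58, -48, -46, -44, -42, -38, -28, -24, -10, -8, -4, 2, 4]
scene 0.032 [-120, -118, -116, -112, -106, -104, -98, -96, -94, -90, -60, -56, -54, -50, -44, -34, -30, -24, -14, -8, -6, 0]
clip [[-0.054, -0.117, 0.049], [-0.006, -0.079, 0.053], [0.054, -0.028, 0.058]]
clip [[-0.054, -0.099, 0.049], [-0.003, -0.082, 0.05], [0.055, -0.07, 0.055]]
```

View pics/z.png

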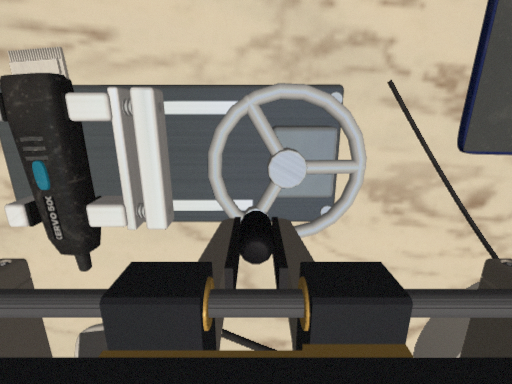

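The jaw is on the clipper and the bar-to-carriage gap has shrunk by about 5–7 mm, which is snug. I'm releasing the crank and withdrawing.

>>> apply_moves([
  [0.2,0,0,0,0],
  [0.2,0,0,0,0],
  [0.2,0,0,0,0],
  [0.2,0,0,0,0],
  [0.2,0,0,0,0],
  [0.2,0,0,0.1,0],
  [0.2,0,0,0.2,0],
  [0.2,0,0,0.3,0],
  [0.2,0,-0.12,0.32,0],
  [0.2,0,-0.24,0.32,0],
  [0.2,0,-0.3,0.32,0],
  [0.2,0,-0.3,0.32,0],
])

```text
time_s: 13.45
ee_pos: [0.5617, 0.0489, 0.2054]
eef_rot: [-0.032, 0.999, -0.001, -0.0]
ft_force: [0.2, 0.1, -0.4]
grip_width: 0.055
grip_force: 0.0
```

```bash
python3 - <<'E'
from h import *
a=np.deg2rad(4.1);Rm=np.array([[np.cos(a),-np.sin(a)],[np.sin(a),np.cos(a)]])
s=env.sense();print(s['time_s'],s['ee_pos'],s['grip_width'],s['ft_force'])
im,d,c=grab('wrist','f.png');V=cloud(d,c).reshape(-1,3);P=np.c_[(V[:,:2]-[.529,.093])@Rm,V[:,2]]
J=P[(P[:,2]>.041)&(P[:,2]<.051)&(abs(P[:,0])<.02)&(P[:,1]>-.045)&(P[:,1]<.03)]
h,e=np.histogram(J[:,1],np.arange(-.045,.03,.001));print([(round(float(e[i])*1e3),int(h[i])) for i in range(len(h)) if h[i]>5])
Q=P[(P[:,2]>.022)&(P[:,2]<.07)&(P[:,1]<-.05)&(P[:,1]>-.12)]
for x in (-.08,-.07,-.06,-.025,-.01,.01,.025,.06,.07):
    q=Q[abs(Q[:,0]-x)<.003]
    if len(q)>5: print(round(x,3),len(q),np.percentile(q[:,1],[2,50,98]).round(4),np.percentile(q[:,2],[50,98]).round(4))
E
```

```text
13.45 [0.56167731 0.04894316 0.20538857] 0.05500293269146355 [ 0.17393616  0.10040782 -0.37344497]
[(-28, 32), (-27, 32), (-26, 30), (-25, 11), (-24, 23), (-23, 32), (-22, 32), (-13, 27), (-12, 31), (-11, 25), (-10, 22), (-9, 24), (-8, 26), (-7, 31), (-6, 26), (-5, 22), (-4, 21), (-3, 27), (-2, 29), (-1, 24), (0, 25), (1, 28), (2, 25), (3, 19), (4, 22)]
-0.08 125 [-0.1038 -0.0844 -0.0631] [0.0321 0.0349]
-0.07 170 [-0.1032 -0.0826 -0.0628] [0.0359 0.0384]
-0.06 183 [-0.1028 -0.0819 -0.0621] [0.0498 0.0525]
-0.025 182 [-0.102  -0.0805 -0.0599] [0.0528 0.0552]
-0.01 167 [-0.1001 -0.0789 -0.0601] [0.0527 0.0549]
0.01 160 [-0.0989 -0.0781 -0.0604] [0.0529 0.0563]
0.025 148 [-0.097  -0.0774 -0.0597] [0.0524 0.0547]
0.06 115 [-0.0947 -0.0762 -0.0592] [0.051  0.0541]
0.07 91 [-0.0917 -0.0766 -0.0614] [0.0487 0.0506]
```

View pics/f.png

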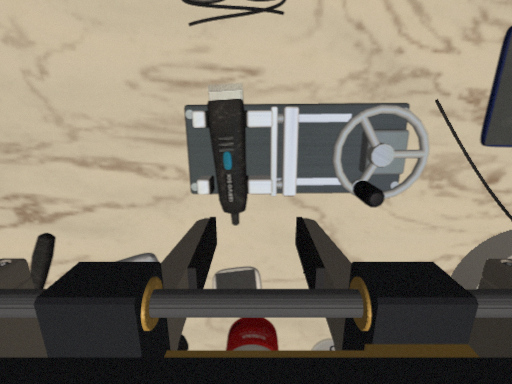

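The final view shows the clipper clamped between both jaws at (228,155), blades towards the robot at (226,92). It is 0.06 rad off the vice axis and flat, with the springs squeezed about 7 mm and the gripper clear. Handing in.

```bash
python3 -c "
from cell import env
print(env.finish_job())"
```

```text
the job is handed in; nothing more can be done
None
```

I laid the clipper flat between the vice jaws with its blades towards the robot and let go. I then wound the handwheel about 8 rad clockwise until the sprung jaw held it, springs squeezed about 7 of 12 mm, and handed the job in; no verdict was returned.

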